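Put the thermometer case back in its over-centre clip

ROBOT

A 6-joint arm with a two-finger parallel gripper is mounted at the origin on the work surface. World frame = base frame: x ahead of the robot, y to its left, z up, the work surface at z = 0. Lengths are in mm, angles in rad, forces in N, time in s.
With the tool pointing down it reaches from about 300 to 775 mm from the base axis. Payload 14.6 kg.
Tool frame: the origin (TCP) lies at the very end of the fingers, on their centre line; the grasp point (between the pads) lies 19 mm behind it; z points along the fingers, y is the line along which they close (so a half turn about z gives the same grasp; the last joint's range is limited). The gripper opens to 94 mm and grips with 3 to 60 N. Pads are 16 mm wide; open, the fingers measure 119 mm over their backs; the gripper's body (75 mm by 177 mm) begins 78 mm behind the grasp point.
Start: joints at [-1.348, 0.3, 1.521, -0, 1.321, -0.067], TCP at [157.161, -527.057, 180.446] pointing down, gripper open.
Joint ranges: [-3.03, 3.03], [-0.79, 2.21], [0.23, 2.52], [-1.04, 4.18], [0, 3.07], [-2.55, 2.55]. Speed limits (rad/s): [2.22, 2.22, 2.57, 3.14, 3.14, 3.14].

INTERFACE

Orientations are given as [roll, pitch, yaw] about the fixed x, y, z axes, in that order (R = Rz(yaw) Ry(pitch) Rx(roll)).
In Python, from cell import manip gives the robot as it stands.
- The arm moves only by the tool servo_tool, never from a script. Its argument "motion" is a list that holds one entry, the list of rows, each a list of 7 numbers: the shift along the world's x, y, z as a fraction of full scale, then the turn, a rotation vector about the world's x, y, z as a fraction of full scale, then the closure, from 0 (fully open) to 1 (shut). In form: [[[x, y, z, rx, ry, rz, gripper], ...]]. A call has 1 to 10 rows; each row is the pose to reach, as a shift and turn from the pose commanded when the call began, turning the shorter way round; what a row does not reach only later rows make up. Full scale, the value 1, is 0.5 m for a shift and pi rad for a turn. A row lasts 1/10 s, in which the tool goes at most 50 mm and 8.59 degrees, less where a joint would pass 70% of its speed; a pose out of reach is approached as far as the arm can. A call with a number of a shift or a turn outside -1 to 1 is refused whole. A call with a gripper value outside its range is refused whole. The fingers move at their own pace and stop on an object; "newtons" is the grip in N (left out, the last holds). Time passes only in rows, so rows that repeat a pose let the fingers close. It gives the time, the measured TCP pose, the force, the opening and the grip force at its end, in the units of the state.
- manip.read_state(): the state, without advancing time (a new reading comes with each control period).
- manip.camera(name): name is "side" or "top"; returns a dict with "frame" (480x640x3 uint8, red, green, blue), "range_z" (480x640 float32, mm along the optical axis (not along the pixel's ray), 0 where there is no reading), "vfov" (degrees; the focal length in pixels is half the picture's height over the tangent of half this angle, whatever the lens; pixels are square), "cx", "cy" (the principal point, pixels), "k1" (the pictures are not rectified: a ray, as slopes to the right and down, at radius r is drawn at 1 + k1 r^2 times it, then the intrinsics apply), "cam_to_world" (4x4, takes a point from camera to world coordinates). Camera axes: x right, y down, z forward; pixel columns grow to the right and rows downward; lengths in mm; the calibration is good to about 2 mm. A picture is of the moment at which its call begins.
- manip.sign_off(): hands the job in; it is judged then, once.
The state is a dict: "clock": time; "joints": joint angles; "qd": joint speeds; "effort": joint torques, N m; "eef_pos": TCP position; "eef_rot": TCP orientation; "wrist_force": force on the tool from outside, world axes, zero at the start; "moment": the same for the moment, N m; "finger_gap": finger opening in mm; "finger_force": force on a finger pad.
Only numpy, scipy, OpenCV 4.12 (cv2) and the standard library are available. Lean on these libraries where they do the work, as an engineer would, in place of code of your own. Each camera call takes 0.05 s, during which the arm holds its last target. There are 200 camera calls.

TASK

Put the blue thermometer case away in its clip: swing the clip's empty arm up and over centre until it stays open, lay the case lengthwise, about centred, in the cradle between the four lugs and let go of it, then swing the arm back over centre so that its rubber pad snaps down and holds the case. Leave the jar, cup, spray bottle and tin standing where they are.

Things in the scene. Friction and masses are not known exactly. Their poses are not given: they have to be found in the camera images.
- clip: Fixed clip on a white ledge block (62 x 245 x 24 mm high). Origin: block's underside, below the cradle's middle; z up, y along the cradle to the hinge. Cradle floor 44 wide, 150 long, top at z = 30 mm. Four lugs (5 x 20 mm, tops at z = 43) at y = +-58 mm; gap between facing lugs 32 mm, about x = 0; sides open from y = -48 to 48. Hinge cheeks 30 mm wide at y = 95 to 125, up to z = 92 mm
- cradle (a point): Middle of the top face of the cradle floor, where the underside of the case belongs; axes as the clip's
- clip_hinge (a point): Middle of the arm's hinge axis, 110 mm along +y and 80 mm up from the clip's origin; the hinge axis lies along the clip's x
- clip_knob (a point): Centre of the red knob at the arm's free end, 150 mm from the hinge axis: a bar 22 mm in diameter, 32 mm long, lying along the clip's x. From above it can be pinched on its flat ends (32 mm) and may turn between the fingers as the arm swings. The arm is 14 mm wide, 8 mm thick, centred on the knob. Shut: knob above the cradle at the clip's y = -40, z = 80 mm
- clip_arm (a joint): Arm angle q, rad: 0 shut and empty (level, pad 14 mm above the cradle floor; it starts so), 1.57 upright, 2.1 fully open. Knob in the clip's frame: y = 110 - 150 cos q, z = 80 + 150 sin q (mm). A spring drives it from 1.05 to the nearer stop and holds it there (about 3 N at the knob to start it). The 18 mm rubber pad, 110 mm from the hinge, presses the case's middle; then q rests near 0.05
- case: Loose blue thermometer case, a rounded box 24 wide (x) x 140 long (y) x 20 mm high (z), about 45 g; origin at its centre, 10 mm above what it lies on. Lies flat on the table at the start, and 10 mm above the cradle floor when in the clip. Either end may face the hinge
- jar: White closed pill jar, 52 mm diameter, 70 mm high; origin under its base; bystander
- cup: Clear plastic measuring cup, 56 mm across, 55 mm high; origin under its base; bystander
- spray: Green nasal spray bottle, 36 mm diameter, 90 mm high; origin under its base; bystander
- tin: Flat aluminium tin with press lid, 61 mm diameter, 24 mm high; origin under its base; bystander
Mind the look-alikes: they are no part of the job. There is more than one size of the case; the job needs the middle-sized.

How it is judged (in metres and radians):
On the way, in this order (a step that is already met when the one before it is completed fails the run):
1. the arm is swung back past centre and stands open (beyond 1.6 rad) (value of joint clip_arm above 1.6 rad), for 0.2 s.
2. the case lies flat in the cradle, let go, with the arm still open (value of joint clip_arm above 1.6 rad and x of case in the frame of cradle between -0.008 and 0.008 m and y of case in the frame of cradle between -0.02 and 0.02 m and z of case in the frame of cradle between 0.005 and 0.014 m and angle between the y axis of case and the y axis of clip, either way round below 0.15 rad and contact force between the fingers and case below 0.1 N), for 0.2 s.
At the end, for the whole second after the job is handed in: The case lies flat and at rest between the lugs on the cradle floor (centre within 8 mm across and 20 mm along of the cradle's middle, 5 to 14 mm above its floor, within 0.15 rad of its direction), and the arm is shut on it (0.02 to 0.12 rad) with its pad pressing the case with more than 1 N (value of joint clip_arm between 0.02 and 0.12 rad and contact force between clip_arm and case above 1 N and x of case in the frame of cradle between -0.008 and 0.008 m and y of case in the frame of cradle between -0.02 and 0.02 m and z of case in the frame of cradle between 0.005 and 0.014 m and angle between the y axis of case and the y axis of clip, either way round below 0.15 rad and linear speed of case below 0.02 m/s); the robot touches nothing.
It fails at once if the jar, cup, spray bottle or tin is pushed more than 30 mm or tipped over (distance of any of jar, cup, spray, tin from where it was at the start of the episode above 0.03 m or angle between any of jar, cup, spray, tin's own z axis and vertical above 0.5 rad).
It also fails if it takes over 72 s, if anything falls off the work surface, if the arm or the gripper's body presses on something with over 40 N, if the wrist force passes 120 N, or if a joint passes its speed limit or range.

## Working session

There is one attempt and no reset: what is moved stays moved. The work goes in short steps, Python scripts to look and compute and a tool call to move; the robot and the scene stay as the last step left them, time stands still between calls to the robot, and variables do not carry over. Pictures are saved under pics/ and viewed, at most 10 in all, crops included, and the job is handed in when it is done.

Besides the shell and the picture viewer there is one more tool, called after ">>>" as name(argument=value, ...), one argument or row to a line, values as JSON. servo_tool: Moves the arm, as the interface text tells. Its arguments: {"type":"object","properties":{"motion":{"type":"array"},"newtons":{"type":"number"}},"required":["motion"]}

```bash
ls; mkdir -p pics
cat > h.py <<'E'
import numpy as np, cv2
from cell import manip
def cam(n):
    c=manip.camera(n); c['f']=240/np.tan(np.radians(c['vfov'])/2); return c
def K(c): return np.array([[c['f'],0,c['cx']],[0,c['f'],c['cy']],[0,0,1.]])
def rays(c,uv):
    p=cv2.undistortPoints(np.float64(uv).reshape(-1,1,2),K(c),np.array([c['k1'],0,0,0,0.])).reshape(-1,2)
    return np.c_[p,np.ones(len(p))]
def plane(c,uv,z):
    T=np.array(c['cam_to_world']);d=rays(c,uv)@T[:3,:3].T;o=T[:3,3]
    return o+d*((z-o[2])/d[:,2])[:,None]
def cloud(c):
    T=np.array(c['cam_to_world']);v,u=np.mgrid[:480,:640]
    r=rays(c,np.stack([u,v],-1).reshape(-1,2))*c['range_z'].reshape(-1,1)
    return (r@T[:3,:3].T+T[:3,3]).reshape(480,640,3)
def save(c,name): cv2.imwrite('pics/'+name,c['frame'][:,:,::-1])
E
python3 - <<'E'
from h import *
for n in('top','side'):
    c=cam(n);save(c,n+'1.png');print(n,np.round(c['cam_to_world'],3).tolist(),c['f'],c['k1'])
print(manip.read_state())
E
```

```text
pics
top [[-0.021, -0.993, 0.116, 451.043], [-1.0, 0.019, -0.018, -44.549], [0.015, -0.116, -0.993, 933.419], [0.0, 0.0, 0.0, 1.0]] 488.28377815710803 -0.10337085053546796
side [[-0.99, -0.113, 0.083, 467.327], [-0.14, 0.761, -0.634, 516.368], [0.008, -0.639, -0.769, 779.732], [0.0, 0.0, 0.0, 1.0]] 517.6712346995989 -0.11227203041311919
{'clock': 0.1, 'joints': array([-1.34760424e+00,  3.00403006e-01,  1.52151928e+00, -6.94778320e-06,
        1.32072250e+00, -6.66014518e-02]), 'qd': array([ 1.29528899e-03, -1.78451138e-03, -1.66525786e-03, -1.09139422e-03,
        1.15623086e-03,  9.39075899e-05]), 'effort': array([ 7.21216711e-04, -5.32640469e+01, -3.53282046e+01,  7.09713064e-02,
        2.35217315e-02, -7.14627504e-05]), 'eef_pos': array([ 157.0998518 , -526.80577403,  179.9498437 ]), 'eef_rot': array([-3.14054240e+00, -6.33072804e-05,  2.89795230e-01]), 'wrist_force': array([ 0.31251646, -0.08120874, -0.38576122]), 'moment': array([ 0.06084884, -0.03215968, -0.00026403]), 'finger_force': 0.0, 'finger_gap': 93.80254509942975}
```

View pics/top1.png

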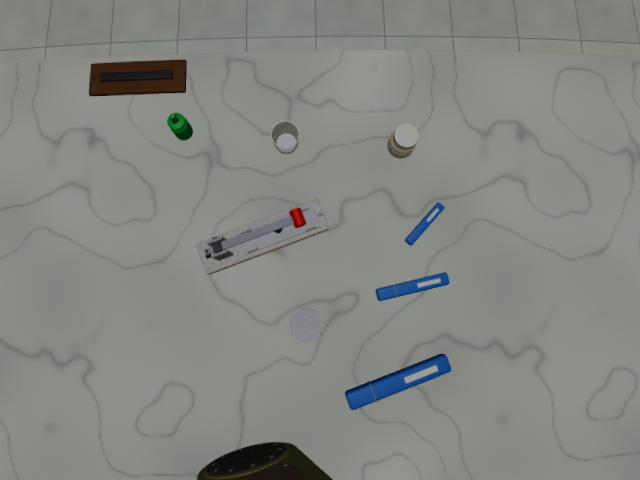

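View pics/side1.png

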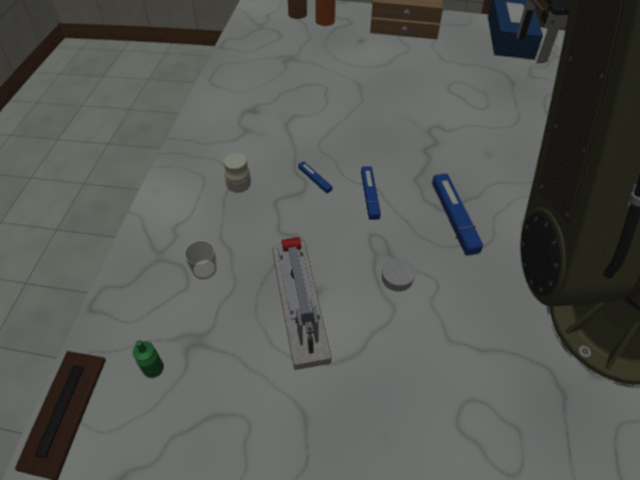

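The top view shows three blue cases: small at (425,223), middle at (412,286) and large at (398,381). The middle one fits the description, and I'll check that its length is about 140 mm. The clip runs from (207,258) to (320,212), with its hinge at the left and the red knob at (297,217). The tin is at (306,324), the cup at (286,137), the jar at (403,140) and the spray at (179,126).

Run:
```python
from h import *
for n in('top','side'):
    c=cam(n);hsv=cv2.cvtColor(c['frame'],cv2.COLOR_RGB2HSV);P=cloud(c)
    if n=='top': cv2.imwrite('pics/crop.png',cv2.resize(c['frame'][180:430,180:470,::-1],None,fx=2.4,fy=2.4,interpolation=cv2.INTER_CUBIC))
    for nm,lo,hi,z in(('blue',(100,120,60),(125,255,255),20),('red',(0,150,80),(6,255,255),91)):
        m=cv2.inRange(hsv,lo,hi)
        m=cv2.morphologyEx(m,cv2.MORPH_CLOSE,np.ones((9,9)))
        for k in cv2.findContours(m,0,1)[0]:
            if cv2.contourArea(k)<80: continue
            w=plane(c,k.reshape(-1,2),z if n=='top' else z)
            r=cv2.minAreaRect(np.float32(w[:,:2]));b=cv2.boxPoints(r)
            e=max(b[1]-b[0],b[2]-b[1],key=np.linalg.norm)
            mm=np.zeros(m.shape,np.uint8);cv2.drawContours(mm,[k],0,255,-1);q=P[(mm>0)&(c['range_z']>0)]
            print(n,nm,np.round(k.reshape(-1,2).mean(0)),np.round(r[0],1),np.round(r[1],1),'dir',np.round(np.degrees(np.arctan2(e[1],e[0]))%180,1),'cloud med',np.round(np.median(q,0),1),'ztop',np.round(np.percentile(q[:,2],90),1))
    # ledge: points with z 20..35 in the neighbourhood
    if n=='top':
        roi=np.zeros((480,640),bool);roi[190:285,185:340]=1
        q=P[roi&(P[:,:,2]>18)&(P[:,:,2]<120)]
        r=cv2.minAreaRect(np.float32(q[:,:2]));b=cv2.boxPoints(r);print('ledge',np.round(r[0],1),np.round(r[1],1),r[2],np.round(b,1).tolist())
        a=P[roi&(P[:,:,2]>78)&(P[:,:,2]<90)];v=cv2.fitLine(np.float32(a[:,:2]),cv2.DIST_HUBER,0,.01,.01).ravel();print('armline',v,np.degrees(np.arctan2(v[1],v[0])),len(a))
        for nm,x,y in(('tin',306,324),('cup',286,137),('jar',405,133),('spray',177,118)): print(nm,P[y,x].round())
```

```text
top blue [397. 381.] [ 292.9 -203.1] [ 36.8 200.6] dir 109.3 cloud med [ 293.7 -201.2   28.2] ztop 30.4
top blue [412. 286.] [ 467.1 -236.1] [ 22.6 138.2] dir 101.7 cloud med [ 466.9 -235.8   19.7] ztop 22.1
top blue [424. 224.] [ 586.3 -264.3] [16.1 99.5] dir 137.0 cloud med [ 587.1 -265.1   13.8] ztop 16.2
top red [297. 217.] [590.7 -23.8] [31.3 19.4] dir 17.4 cloud med [591.  -23.6  88.9] ztop 91.3
ledge [568.1  44.5] [ 63.  246.6] 19.501474380493164 [[497.20001220703125, 150.1999969482422], [579.5999755859375, -82.19999694824219], [638.9000244140625, -61.20000076293945], [556.5999755859375, 171.3000030517578]]
armline [ 3.2829413e-01 -9.4457555e-01  5.6454889e+02  5.3225868e+01] -70.834724 993
tin [402. -35.  26.]
cup [766.  -2.   4.]
jar [ 748. -224.   71.]
spray [783. 196.  75.]
side blue [457. 211.] [ 290.5 -205. ] [ 32.9 200.8] dir 109.3 cloud med [ 289.8 -189.9   27.5] ztop 29.5
side blue [370. 191.] [ 466.8 -231.8] [ 22.5 136.9] dir 101.8 cloud med [ 466.2 -228.6   18.8] ztop 20.9
side blue [314. 175.] [ 585.3 -257. ] [16.  97.6] dir 136.9 cloud med [ 579.4 -257.7   13.3] ztop 15.1
side blue [534.  25.] [   18.4 -1030.7] [155.7  39. ] dir 82.1 cloud med [  54.8 -886.4   78. ] ztop 79.9
side blue [508.  12.] [  101.2 -1075.3] [241.9  93. ] dir 75.5 cloud med [ 135.2 -932.4   77.7] ztop 79.9
side red [291. 242.] [589.5 -18.3] [29.5 16.7] dir 20.4 cloud med [589.6 -20.   89.2] ztop 91.2
```

View pics/crop.png

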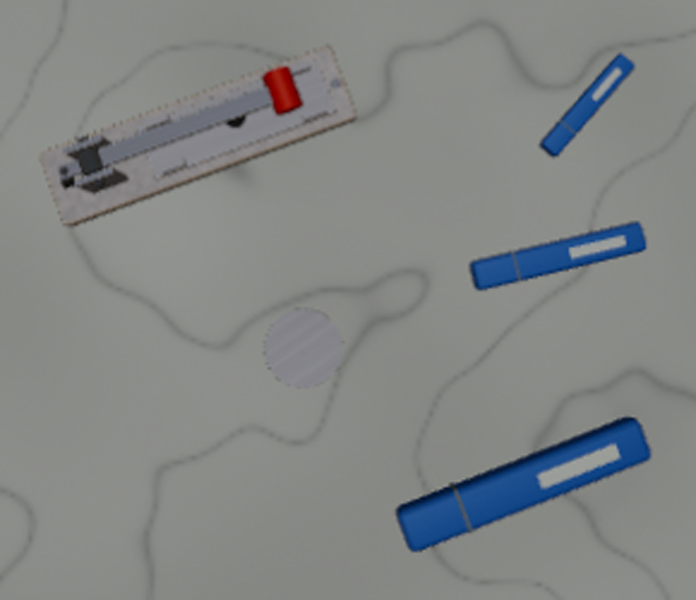

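The middle case measures 138 x 23 mm with its top at about 20 mm, so it is the one at (412,286) in the top view. World position is about (467,-235.5), with its long axis at 101.7°. The clip's y axis points at 109.3°, its origin is about (577.5,15), and the knob is at (590.5,-23). Next I go above the knob, with the closing line along the clip's x.

>>> servo_tool(
  motion=[
    [[0.6,0.8,0,0,0,0.515,0.4],[0.6,0.8,0,0,0,0.515,0.4],[0.6,0.8,0,0,0,0.515,0.4],[0.6,0.8,0,0,0,0.515,0.4],[0.6,0.8,0,0,0,0.515,0.4],[0.6,0.8,0,0,0,0.515,0.4],[0.6,0.8,0,0,0,0.515,0.4],[0.6,0.8,0,0,0,0.515,0.4],[0.6,0.8,0,0,0,0.515,0.4],[0.6,0.8,0,0,0,0.515,0.4]],
  ],
  newtons=20,
)

```text
clock: 1.2
eef_pos: [458.0, -125.1, 180.6]
eef_rot: [3.141, 0.0, 1.796]
wrist_force: [0.4, -0.9, -0.3]
finger_gap: 56.6
finger_force: 0.0
```

>>> servo_tool(
  motion=[
    [[0.266,0.208,0,0,0,0.036,0.4],[0.266,0.208,0,0,0,0.036,0.4],[0.266,0.208,0,0,0,0.036,0.4],[0.266,0.208,0,0,0,0.036,0.4],[0.266,0.208,0,0,0,0.036,0.4],[0.266,0.208,-0.14,0,0,0.036,0.4],[0.266,0.208,-0.14,0,0,0.036,0.4],[0.266,0.208,-0.14,0,0,0.036,0.4],[0.266,0.208,-0.14,0,0,0.036,0.4]],
  ],
)

```text
clock: 2.1
eef_pos: [590.2, -23.7, 111.6]
eef_rot: [3.141, 0.0, 1.902]
wrist_force: [-1.1, 0.6, 0.0]
finger_gap: 56.6
finger_force: 0.0
```

Run:
```python
from h import *
c=cam('side');cv2.imwrite('pics/k1.png',cv2.resize(c['frame'][120:380,180:440,::-1],None,fx=2.3,fy=2.3))
s=manip.read_state();print(s['eef_pos'],s['eef_rot'],s['finger_gap'])
```

```text
[590.65960394 -23.59580705 112.26216711] [3.13954871e+00 1.01743007e-03 1.90236014e+00] 56.22346115538527
```

View pics/k1.png

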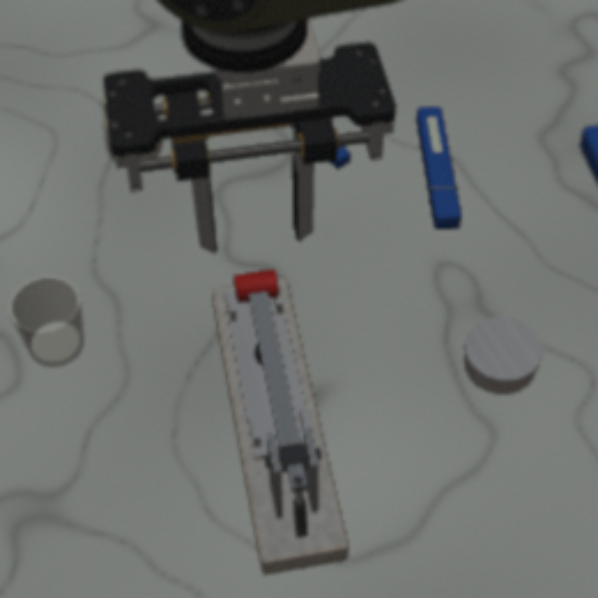

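The fingers straddle the red knob (crop 256,284) evenly. Now I descend 50 mm and pinch.

>>> servo_tool(
  motion=[
    [[0,0,-0.05,0,0,0,0.4],[0,0,-0.1,0,0,0,0.4],[0,0,-0.1,0,0,0,0.4],[0,0,-0.1,0,0,0,0.8],[0,0,-0.1,0,0,0,0.8],[0,0,-0.1,0,0,0,0.8],[0,0,-0.1,0,0,0,0.8],[0,0,-0.1,0,0,0,0.8]],
  ],
  newtons=20,
)

```text
clock: 2.95
eef_pos: [591.3, -23.0, 61.7]
eef_rot: [3.139, 0.001, 1.903]
wrist_force: [3.5, 0.1, 5.1]
finger_gap: 31.5
finger_force: 20.0
```

>>> servo_tool(
  motion=[
    [[-0.001,0.001,0.03,0,0,0,0.8],[-0.002,0.006,0.06,0,0,0,0.8],[-0.004,0.012,0.089,0,0,0,0.8],[-0.008,0.022,0.117,0,0,0,0.8],[-0.012,0.035,0.144,0,0,0,0.8],[-0.017,0.05,0.169,0,0,0,0.8]],
  ],
)

```text
clock: 3.55
eef_pos: [581.8, 2.8, 145.2]
eef_rot: [3.141, -0.001, 1.903]
wrist_force: [6.6, 5.7, -6.3]
finger_gap: 30.7
finger_force: 20.0
```

>>> servo_tool(
  motion=[
    [[-0.013,0.036,0.046,0,0,0,0.8],[-0.028,0.081,0.083,0,0,0,0.8],[-0.046,0.131,0.11,0,0,0,0.8],[-0.065,0.185,0.126,0,0,0,0.8],[-0.085,0.242,0.13,0,0,0,0.8],[-0.1,0.284,0.126,0,0,0,0.8],[-0.109,0.312,0.119,0,0,0,0.8],[-0.109,0.312,0.119,0,0,0,0.8]],
  ],
)

```text
clock: 4.35
eef_pos: [526.3, 160.1, 205.3]
eef_rot: [3.141, -0.001, 1.905]
wrist_force: [-3.3, 2.6, 7.8]
finger_gap: 30.6
finger_force: 20.0
```

>>> servo_tool(
  motion=[
    [[0,0,0,0,0,0,0.3],[0,0,0,0,0,0,0.3],[0,0,0,0,0,0,0.3],[0,0,0.05,0,0,0,0.3],[0,0,0.12,0,0,0,0.3],[0,0,0.12,0,0,0,0.3],[-0.06,-0.4,0.1,0,0,-0.042,0.5],[-0.12,-0.79,0.1,0,0,-0.042,0.5],[-0.12,-0.79,0.1,0,0,-0.042,0.5],[-0.12,-0.79,0.1,0,0,-0.042,0.5]],
  ],
)

```text
clock: 5.35
eef_pos: [496.3, -41.7, 258.2]
eef_rot: [-3.141, -0.0, 1.771]
wrist_force: [0.8, -0.1, 0.3]
finger_gap: 47.3
finger_force: 0.0
```

Run:
```python
from h import *
c=cam('side');cv2.imwrite('pics/o1.png',c['frame'][:,:,::-1])
P=cloud(c);hsv=cv2.cvtColor(c['frame'],cv2.COLOR_RGB2HSV);m=cv2.inRange(hsv,(0,150,80),(6,255,255))
print(np.median(P[(m>0)&(c['range_z']>0)],0), manip.read_state()['eef_pos'])
```

```text
[514.65102712 191.76172783 218.27522247] [495.45437439 -47.52211875 257.99688586]
```

The red knob is at clip y≈188, z≈209, so the arm rests fully open. Now to the case.

>>> servo_tool(
  motion=[
    [[-0.057,-0.376,-0.1,0,0,0,0.5],[-0.057,-0.376,-0.2,0,0,0,0.5],[-0.057,-0.376,-0.3,0,0,0,0.5],[-0.057,-0.376,-0.38,0,0,0,0.5],[-0.057,-0.376,-0.38,0,0,0,0.5],[-0.057,-0.376,-0.38,0,0,0,0.5],[-0.057,-0.376,-0.38,0,0,0,0.5],[-0.057,-0.376,-0.38,0,0,0,0.5]],
  ],
)

```text
clock: 6.2
eef_pos: [468.7, -227.6, 69.1]
eef_rot: [-3.141, -0.0, 1.77]
wrist_force: [0.7, 0.6, 0.2]
finger_gap: 46.8
finger_force: 0.0
```

Run:
```python
from h import *
c=cam('side');cv2.imwrite('pics/c1.png',cv2.resize(c['frame'][60:300,250:490,::-1],None,fx=2.4,fy=2.4))
s=manip.read_state();print(s['eef_pos'],s['eef_rot'])
```

```text
[ 469.28470366 -227.51035746   69.96524656] [3.14055846e+00 8.23979661e-04 1.77095107e+00]
```

View pics/c1.png

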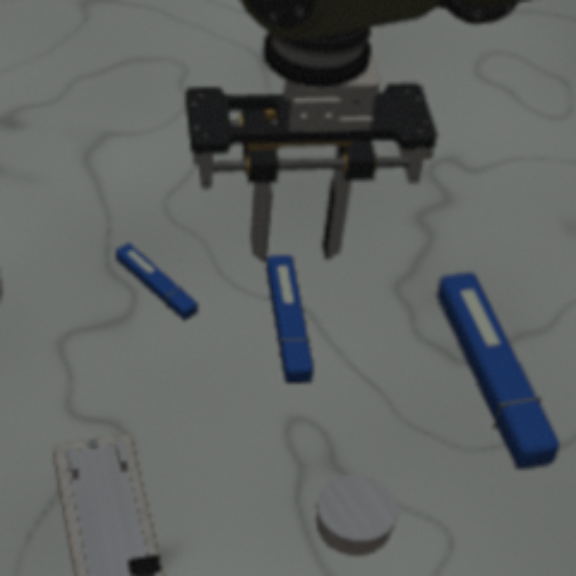

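The fingers (crop 262,255 and 332,255) straddle the middle case. Now I descend, centred, and grip.

>>> servo_tool(
  motion=[
    [[-0.004,-0.013,-0.06,0,0,0,0.5],[-0.004,-0.013,-0.11,0,0,0,0.5],[-0.004,-0.013,-0.131,0,0,0,0.5],[-0.004,-0.013,-0.131,0,0,0,0.5],[-0.004,-0.013,-0.131,0,0,0,0.9],[-0.004,-0.013,-0.131,0,0,0,0.9],[-0.004,-0.013,-0.131,0,0,0,0.9],[-0.004,-0.013,-0.131,0,0,0,0.9],[-0.004,-0.013,-0.131,0,0,0,0.9]],
  ],
  newtons=15,
)

```text
clock: 7.15
eef_pos: [466.8, -234.3, 3.6]
eef_rot: [3.141, 0.0, 1.771]
wrist_force: [-0.3, 0.5, 0.5]
finger_gap: 11.4
finger_force: 0.0
```

Run:
```python
from h import *
c=cam('side');cv2.imwrite('pics/c2.png',cv2.resize(c['frame'][60:300,250:490,::-1],None,fx=2.4,fy=2.4))
s=manip.read_state();print(s['eef_pos'],s['finger_gap'],s['finger_force'])
```

```text
[ 466.74670989 -234.25772467    3.42476568] 9.965708058926763 0.0
```

View pics/c2.png

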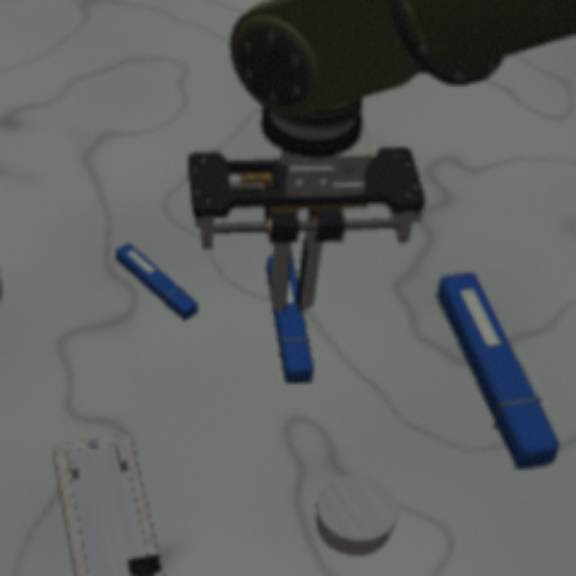

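The fingers (crop 280,300 and 308,300) seem to have closed over or beside the case without gripping it. I'll check heights with the depth data.

Run:
```python
from h import *
c=cam('side');P=cloud(c)
for r in range(150,196,5): 
    print(r,[tuple(int(a) for a in P[r,x]) for x in range(360,388,3)])
hsv=cv2.cvtColor(c['frame'],cv2.COLOR_RGB2HSV);m=cv2.inRange(hsv,(100,120,60),(125,255,255));m[:,:350]=0;m[:,400:]=0
q=P[(m>0)&(c['range_z']>0)];print(np.median(q,0),q.min(0),q.max(0))
c=cam('top')
hsv=cv2.cvtColor(c['frame'],cv2.COLOR_RGB2HSV);m=cv2.inRange(hsv,(100,120,60),(125,255,255));P=cloud(c);q=P[(m>0)&(abs(P[:,:,0]-467)<60)&(abs(P[:,:,1]+235)<90)]
r=cv2.minAreaRect(np.float32(q[:,:2]));print(r,np.median(q,0))
```

```text
150 [(493, -234, 122), (487, -202, 150), (481, -204, 149), (476, -206, 148), (470, -208, 147), (464, -378, 0), (459, -237, 123), (454, -213, 145), (449, -209, 149), (443, -213, 146)]
155 [(491, -199, 140), (486, -196, 143), (480, -194, 146), (475, -198, 143), (469, -200, 142), (464, -206, 138), (458, -206, 138), (453, -205, 140), (448, -202, 143), (442, -204, 143)]
160 [(495, -342, -1), (485, -196, 132), (479, -196, 132), (474, -199, 130), (468, -198, 132), (462, -344, 0), (457, -229, 105), (452, -203, 129), (446, -204, 130), (441, -204, 130)]
165 [(494, -326, -1), (487, -327, -2), (479, -221, 96), (473, -223, 96), (467, -332, -3), (462, -241, 81), (456, -225, 96), (450, -224, 98), (441, -335, -2), (435, -333, 0)]
170 [(492, -309, -1), (485, -287, 20), (478, -221, 84), (472, -224, 82), (466, -293, 17), (460, -237, 71), (455, -227, 81), (449, -226, 83), (440, -314, 2), (434, -316, 1)]
175 [(491, -295, -2), (483, -236, 54), (477, -221, 70), (471, -224, 69), (465, -276, 19), (459, -231, 64), (454, -225, 70), (448, -228, 68), (439, -302, -1), (433, -302, 0)]
180 [(489, -277, 0), (482, -2
[... 236 characters left out ...]
57, -225, 41), (451, -226, 41), (444, -270, 0), (437, -271, 0), (431, -273, -1)]
190 [(487, -248, 0), (480, -248, 0), (474, -232, 17), (468, -228, 22), (462, -231, 20), (456, -233, 19), (449, -254, -1), (443, -257, -2), (437, -255, 0), (430, -256, 0)]
195 [(485, -233, 0), (479, -237, -2), (473, -216, 19), (467, -217, 19), (461, -219, 18), (455, -220, 18), (448, -241, -2), (442, -242, -2), (436, -241, 0), (429, -242, 0)]
[ 461.40623157 -206.70864844   18.70765231] [ 443.45714466 -297.8391685    11.83865082] [ 488.41043068 -165.58524339   69.89196694]
((457.37579345703125, -188.428955078125), (24.791229248046875, 60.82853317260742), 8.06913948059082) [ 458.35103855 -189.53279227   19.56561916]
```

The depth shows the fingertips end at z≈25–30 although the state says 3.4, so they closed just above the case. I'll open and measure the true tip height.

>>> servo_tool(
  motion=[
    [[0,0,0,0,0,0,0.5],[0,0,0,0,0,0,0.5],[0,0,0,0,0,0,0.5],[0,0,0,0,0,0,0.5],[0,0,0,0,0,0,0.5]],
  ],
)

```text
clock: 7.8
eef_pos: [466.7, -234.2, 3.2]
eef_rot: [-3.142, 0.0, 1.771]
wrist_force: [0.1, -0.8, 0.0]
finger_gap: 45.5
finger_force: 0.0
```

Run:
```python
from h import *
c=cam('side');P=cloud(c);s=manip.read_state();print(s['eef_pos'],s['finger_gap'])
R=(abs(P[:,:,0]-467)<60)&(P[:,:,1]>-245)&(P[:,:,1]<-205)&(P[:,:,2]>6)&(P[:,:,2]<60)&((P[:,:,0]<450)|(P[:,:,0]>483))
q=P[R];
for a in(q[q[:,0]<460],q[q[:,0]>475]):
    a=a[a[:,2].argsort()];print(len(a),a[:12].round().tolist())
cv2.imwrite('pics/c3.png',cv2.resize(c['frame'][120:240,310:430,::-1],None,fx=5,fy=5))
```

```text
[ 466.70717954 -234.19036082    3.24528718] 46.41602043187137
84 [[450.0, -211.0, 15.0], [438.0, -230.0, 29.0], [443.0, -235.0, 29.0], [439.0, -232.0, 29.0], [440.0, -229.0, 29.0], [443.0, -237.0, 30.0], [437.0, -231.0, 31.0], [441.0, -230.0, 31.0], [443.0, -238.0, 32.0], [443.0, -240.0, 32.0], [435.0, -233.0, 32.0], [435.0, -229.0, 33.0]]
72 [[488.0, -222.0, 27.0], [486.0, -221.0, 28.0], [493.0, -222.0, 29.0], [487.0, -222.0, 30.0], [491.0, -220.0, 31.0], [489.0, -220.0, 31.0], [487.0, -221.0, 34.0], [491.0, -219.0, 35.0], [493.0, -219.0, 35.0], [495.0, -218.0, 35.0], [489.0, -218.0, 36.0], [487.0, -221.0, 36.0]]
```

View pics/c3.png

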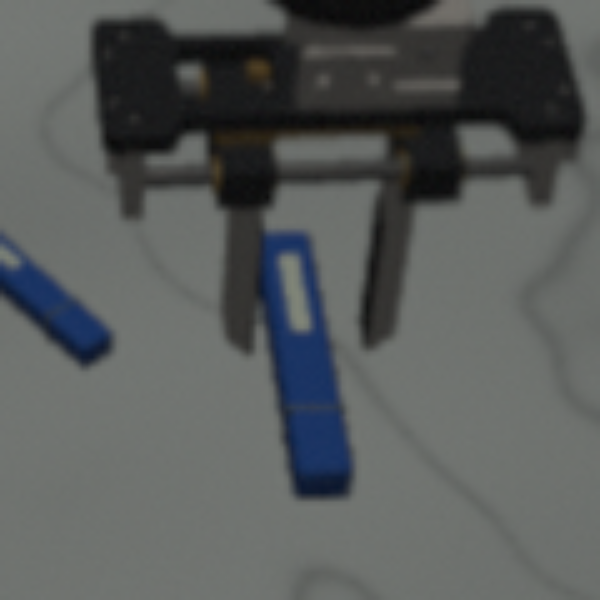

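The fingertips end at crop (243,350) and (375,345), at a real z of about 27, so the state's z reads about 24 mm low. Lateral position is good. I'll lower by about 21 mm and watch the force.

>>> servo_tool(
  motion=[
    [[0,0,-0.02,0,0,0,0.5],[0,0,-0.03,0,0,0,0.5],[0,0,-0.042,0,0,0,0.5],[0,0,-0.042,0,0,0,0.5],[0,0,-0.042,0,0,0,0.5]],
  ],
)

```text
clock: 8.35
eef_pos: [466.6, -234.2, -17.9]
eef_rot: [-3.141, -0.0, 1.771]
wrist_force: [-0.2, 0.2, -0.1]
finger_gap: 47.0
finger_force: 0.0
```

>>> servo_tool(
  motion=[
    [[0,0,0,0,0,0,0.9],[0,0,0,0,0,0,0.9],[0,0,0,0,0,0,0.9],[0,0,0,0,0,0,0.9],[0,0,0,0,0,0,0.9],[0,0,0,0,0,0,0.9]],
  ],
  newtons=15,
)

```text
clock: 8.95
eef_pos: [466.7, -234.3, -17.6]
eef_rot: [3.141, 0.0, 1.771]
wrist_force: [-0.9, 0.2, 1.8]
finger_gap: 24.0
finger_force: 15.0
```

The case is held (24.0 mm). Now I lift it and carry it over the cradle, turning to the clip's direction.

>>> servo_tool(
  motion=[
    [[0,0,0.1,0,0,0,0.9],[0,0,0.2,0,0,0,0.9],[0.05,0.11,0.22,0,0,0.044,0.9],[0.09,0.2,0.22,0,0,0.044,0.9],[0.13,0.29,0.22,0,0,0.044,0.9],[0.17,0.38,0.22,0,0,0.044,0.9],[0.2,0.45,0.22,0,0,0.044,0.9],[0.222,0.498,0.22,0,0,0.044,0.9],[0.222,0.498,0.22,0,0,0.044,0.9],[0.222,0.498,0.22,0,0,0.044,0.9]],
  ],
)

```text
clock: 9.95
eef_pos: [577.5, 15.0, 91.9]
eef_rot: [-3.141, -0.0, 1.91]
wrist_force: [0.1, 0.0, -1.0]
finger_gap: 23.7
finger_force: 15.0
```

```bash
cat > m.py <<'E'
from h import *
s=manip.read_state();print(s['eef_pos'],s['eef_rot'],s['finger_gap'],s['finger_force'])
O=np.array([577.7,15]);t=np.radians(109.3);uy=np.array([np.cos(t),np.sin(t)]);ux=np.array([uy[1],-uy[0]])
for n in('side','top'):
    c=cam(n);P=cloud(c);hsv=cv2.cvtColor(c['frame'],cv2.COLOR_RGB2HSV);m=cv2.inRange(hsv,(100,120,60),(125,255,255))
    q=P[(m>0)&(abs(P[:,:,0]-577)<70)&(abs(P[:,:,1]-15)<110)&(P[:,:,2]>20)]
    if len(q)<20: print(n,'few');continue
    zt=np.percentile(q[:,2],85);q=q[q[:,2]>zt-6];l=np.c_[(q[:,:2]-O)@ux,(q[:,:2]-O)@uy]
    r=cv2.minAreaRect(np.float32(l));print(n,'clip-frame c',np.round(r[0],1),'size',np.round(r[1],1),'ang',round(r[2],1),'ztop',round(zt,1),'y range',l[:,1].min().round(1),l[:,1].max().round(1),'x',np.percentile(l[:,0],[2,98]).round(1))
E
python3 m.py; python3 -c "
from h import *
c=cam('side');cv2.imwrite('pics/p1.png',cv2.resize(c['frame'][140:400,180:440,::-1],None,fx=2.3,fy=2.3))"
```

```text
[577.46717912  14.98758274  91.8640607 ] [-3.14091463e+00 -1.36797749e-04  1.91021030e+00] 23.66607769290531 14.989706128835678
side clip-frame c [-0.3  6.4] size [124.8  23.7] ang 89.3 ztop 129.8 y range -55.9 68.8 x [-11.2  10.3]
top clip-frame c [-50.5 -12. ] size [11.6 78.4] ang 8.8 ztop 386.9 y range -49.8 27.6 x [-51.9 -39. ]
```

View pics/p1.png

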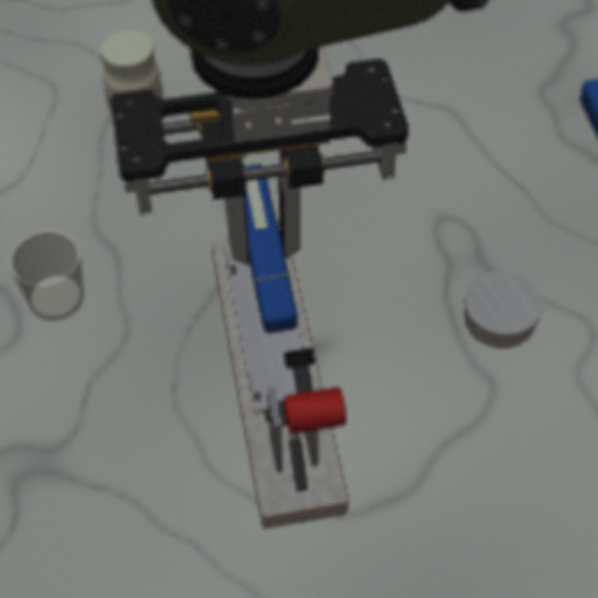

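The case (crop 270,250) hangs over the cradle, centred within about 1 mm across and along, and the angle is good. Now I lower about 79 mm.

>>> servo_tool(
  motion=[
    [[0,0,-0.06,0,0,0,0.9],[0,0,-0.11,0,0,0,0.9],[0,0,-0.13,0,0,0,0.9],[0,0,-0.145,0,0,0,0.9],[0,0,-0.152,0,0,0,0.9],[0,0,-0.156,0,0,0,0.9],[0,0,-0.157,0,0,0,0.9],[0,0,-0.157,0,0,0,0.9]],
  ],
)

```text
clock: 10.9
eef_pos: [578.0, 14.8, 14.3]
eef_rot: [3.141, 0.0, 1.909]
wrist_force: [-0.2, -0.2, -0.2]
finger_gap: 24.1
finger_force: 15.0
```

```bash
python3 m.py
```

```text
[578.00090408  14.79227096  14.29866339] [3.14079160e+00 3.09369894e-04 1.90917144e+00] 24.084546724983774 14.989731162786484
side clip-frame c [-0.4 -1.2] size [136.7  24.5] ang 86.8 ztop 52.4 y range -69.5 67.0 x [-10.7  10.8]
top clip-frame c [-42.1 -47.4] size [ 0.9 15.6] ang 59.5 ztop 311.2 y range -51.0 -43.2 x [-48.4 -35.3]
```

About 2 mm remain. I lower by that, release and rise.

>>> servo_tool(
  motion=[
    [[0,0,-0.002,0,0,0,0.9],[0,0,-0.003,0,0,0,0.9],[0,0,-0.003,0,0,0,0.9],[0,0,-0.003,0,0,0,0.6],[0,0,-0.003,0,0,0,0.6],[0,0,-0.003,0,0,0,0.6],[0,0,-0.003,0,0,0,0.6],[0,0,0.05,0,0,0,0.6],[0,0,0.15,0,0,0,0.6],[0,0,0.25,0,0,0,0.6]],
  ],
)

```text
clock: 12.0
eef_pos: [577.1, 14.8, 139.9]
eef_rot: [-3.14, -0.001, 1.909]
wrist_force: [0.5, -1.0, -0.2]
finger_gap: 37.3
finger_force: 0.0
```

```bash
python3 m.py
```

```text
[577.09567103  14.81525267 139.86856806] [-3.14002970e+00 -5.82613127e-04  1.90917201e+00] 37.29467370959955 0.0
side clip-frame c [-18.1  -1.7] size [ 58.1 138.2] ang 0.3 ztop 50.5 y range -70.7 67.5 x [-10.5  10.6]
top clip-frame c [-29.9 -49.2] size [21.6 89.4] ang 63.7 ztop 51.5 y range -72.5 -30.9 x [-68.9  10.5]
```

The case lies flat (top at 50.5), centred at y≈-1.6 mm, and released. Next I rise and go above the knob of the open arm.

>>> servo_tool(
  motion=[
    [[0,0,0.1,0,0,0,0.4],[0,0,0.2,0,0,0,0.4],[-0.02,0.06,0.24,0,0,0,0.4],[-0.05,0.15,0.24,0,0,0,0.4],[-0.09,0.25,0.24,0,0,0,0.4],[-0.122,0.351,0.24,0,0,0,0.4],[-0.122,0.351,0.24,0,0,0,0.4],[-0.122,0.351,0.24,0,0,0,0.4]],
  ],
)

```text
clock: 12.9
eef_pos: [516.3, 191.4, 258.4]
eef_rot: [-3.141, 0.0, 1.912]
wrist_force: [0.3, -0.6, 0.9]
finger_gap: 56.4
finger_force: 0.0
```

Run:
```python
from h import *
c=cam('side');P=cloud(c);s=manip.read_state();print(s['eef_pos'],s['eef_rot'],s['finger_gap'])
hsv=cv2.cvtColor(c['frame'],cv2.COLOR_RGB2HSV);m=cv2.inRange(hsv,(0,150,80),(6,255,255));q=P[(m>0)&(c['range_z']>0)];print('knob',np.median(q,0),np.percentile(q,[5,95],axis=0))
cv2.imwrite('pics/r1.png',cv2.resize(c['frame'][180:400,200:420,::-1],None,fx=2.7,fy=2.7))
```

```text
[516.75538679 190.1985326  258.42141819] [-3.14130417e+00  1.85035079e-04  1.91002304e+00] 56.764265402993765
knob [514.82113262 192.74034201 217.87310365] [[501.24806597 182.83458642 212.49116956]
 [528.067547   200.74784273 220.04244306]]
```

View pics/r1.png

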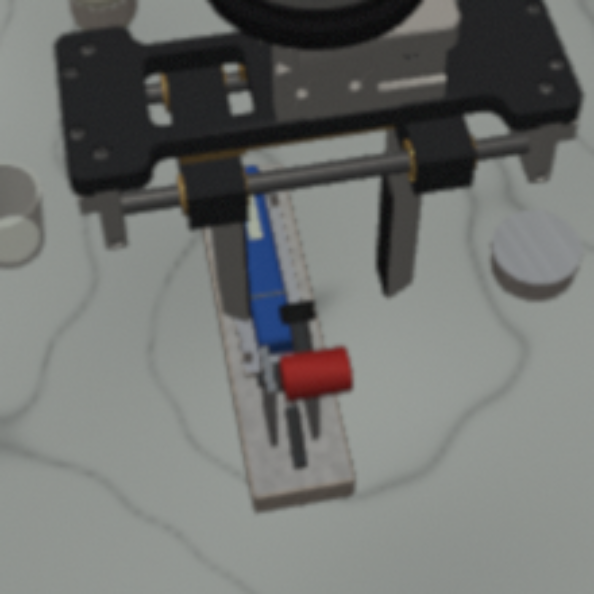

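The case sits in the cradle (crop 268,290), and the red knob (316,373) lies below and between the fingers. Now I descend and pinch.

>>> servo_tool(
  motion=[
    [[-0.002,0,-0.08,0,0,0,0.4],[-0.002,0,-0.14,0,0,0,0.4],[-0.002,0,-0.174,0,0,0,0.4],[-0.002,0,-0.174,0,0,0,0.4],[-0.002,0,-0.174,0,0,0,0.8],[-0.002,0,-0.174,0,0,0,0.8],[-0.002,0,-0.174,0,0,0,0.8],[-0.002,0,-0.174,0,0,0,0.8]],
  ],
  newtons=20,
)

```text
clock: 13.75
eef_pos: [515.5, 190.0, 172.6]
eef_rot: [-3.141, 0.0, 1.909]
wrist_force: [-2.9, -3.9, 2.4]
finger_gap: 31.6
finger_force: 20.0
```

>>> servo_tool(
  motion=[
    [[0.018,-0.051,0.025,0,0,0,0.8],[0.037,-0.107,0.038,0,0,0,0.8],[0.057,-0.163,0.04,0,0,0,0.8],[0.077,-0.219,0.03,0,0,0,0.8],[0.095,-0.271,0.008,0,0,0,0.8],[0.112,-0.319,-0.024,0,0,0,0.8],[0.126,-0.36,-0.066,0,0,0,0.8]],
  ],
)

```text
clock: 14.45
eef_pos: [580.1, 8.4, 140.3]
eef_rot: [3.138, 0.002, 1.909]
wrist_force: [6.7, -0.2, 2.4]
finger_gap: 31.9
finger_force: 20.0
```

>>> servo_tool(
  motion=[
    [[0.011,-0.032,-0.049,0,0,0,0.8],[0.019,-0.054,-0.105,0,0,0,0.8],[0.022,-0.063,-0.148,0,0,0,0.8],[0.023,-0.066,-0.174,0,0,0,0.8],[0.023,-0.066,-0.174,0,0,0,0.8],[0.023,-0.066,-0.174,0,0,0,0.4],[0.023,-0.066,-0.174,0,0,0,0.4],[0.023,-0.066,-0.174,0,0,0,0.4],[0.023,-0.066,-0.1,0,0,0,0.4],[0.023,-0.066,0.1,0,0,0,0.4]],
  ],
)

```text
clock: 15.45
eef_pos: [588.8, -22.5, 137.9]
eef_rot: [-3.137, -0.002, 1.909]
wrist_force: [1.4, -0.1, 0.1]
finger_gap: 56.3
finger_force: 0.0
```

>>> servo_tool(
  motion=[
    [[0,0,0.15,0,0,0,0.4],[-0.1,-0.2,0.15,0,0,0,0.4],[-0.1,-0.2,0.15,0,0,0,0.4],[-0.1,-0.2,0.15,0,0,0,0.4],[-0.1,-0.2,0.15,0,0,0,0.4]],
  ],
)

```text
clock: 15.95
eef_pos: [539.8, -124.1, 214.6]
eef_rot: [3.14, 0.001, 1.907]
wrist_force: [-0.9, -0.7, 0.0]
finger_gap: 56.7
finger_force: 0.0
```

```bash
python3 m.py;python3 - <<'E'
from h import *
c=cam('side');P=cloud(c)
hsv=cv2.cvtColor(c['frame'],cv2.COLOR_RGB2HSV);m=cv2.inRange(hsv,(0,150,80),(6,255,255));q=P[(m>0)&(c['range_z']>0)];print('knob',np.median(q,0),np.percentile(q,[5,95],axis=0))
cv2.imwrite('pics/e1.png',cv2.resize(c['frame'][180:400,200:420,::-1],None,fx=2.7,fy=2.7))
E
```

```text
[ 539.76247348 -124.12310099  214.64705011] [3.14049793e+00 8.29676124e-04 1.90662582e+00] 56.65269163760648 0.0
side clip-frame c [7.6 4.3] size [  6.8 123.8] ang 0.3 ztop 50.4 y range -57.6 66.2 x [ 4.5 10.9]
top clip-frame c [-7.4 -4.2] size [ 24.4 137.6] ang 6.3 ztop 50.9 y range -72.4 64.9 x [-11.3   9.5]
knob [589.40750764 -20.09208808  97.16567743] [[577.3362124  -27.86627773  93.48228387]
 [602.4697287  -13.79197745  99.54528498]]
```

View pics/e1.png

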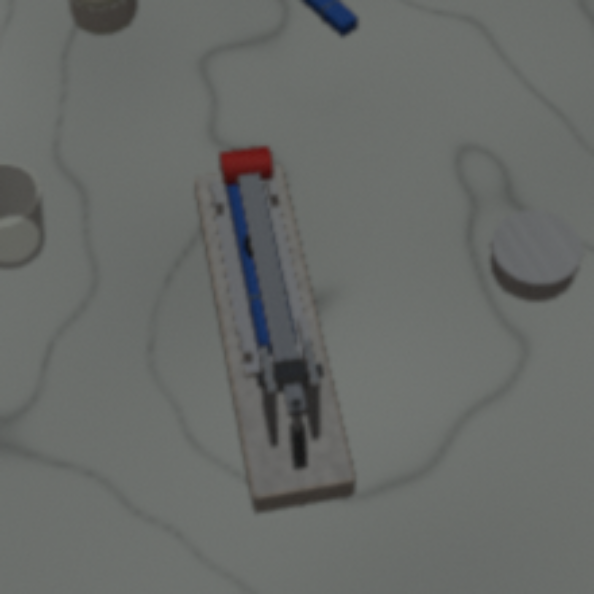

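The arm is shut on the case. The knob sits about 8 mm higher than when empty (q≈0.05), the case is centred between the lugs, and the gripper is clear.

```bash
python3 -c "
from cell import manip
print(manip.sign_off())"
```

```text
the job is handed in; nothing more can be done
None
```

I put the middle-sized blue case in the cradle, about 2–4 mm off centre lengthwise by the camera, and shut the arm on it (q ≈ 0.05 rad). The robot was clear, the bystanders were never touched, and I handed in after about 16 s; the hand-in call gave no verdict.

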